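Open the low tasting box by its lever and ease the lid down

ROBOT

A 6-joint arm with a two-finger parallel gripper is mounted at the origin on a cart in front of the work surface, level with it; the furniture and walls round the work are solid. World frame = base frame: x ahead of the robot, y to its left, z up, the work surface at z = 0. Lengths are in m, angles in rad, forces in N, time in s.
With the tool pointing down it reaches from about 0.3 to 0.85 m from the base axis. Payload 5.4 kg.
Tool frame: the origin (TCP) lies midway between the tips of the shut fingers; the grasp point (between the pads) lies 19 mm behind it (grasp_offset is the distance from the TCP to the grasp point, in m); z points along the fingers, y is the line along which they close (so a half turn about z gives the same grasp; the last joint's range is limited). The gripper opens to 85 mm and grips with 20 to 120 N. Pads are 22 mm wide; open, the fingers measure 114 mm over their backs; the gripper's body (76 mm by 85 mm) begins 54 mm behind the grasp point. The pads swing forward as they close: fully open they stand 13 mm farther back than shut.
Start: joints at [-1.475, 0.158, 1.597, -0, 1.386, -0.21], TCP at [0.173, -0.548, 0.231] pointing down, gripper open.
Joint ranges: [-2.91, 2.91], [-0.94, 2.29], [0.18, 2.7], [-1.29, 4.43], [0.17, 2.64], [-3, 3]. Speed limits (rad/s): [2.57, 2.57, 3.14, 3.14, 3.14, 3.14].

INTERFACE

Orientations are given as a unit quaternion [w, x, y, z].
In Python, from cell import * gives the robot as it stands. Calls block until the motion is done:
- movep(position, orientation): joint-space move of the TCP to a pose.
- move_l(position, rotation=None, vel=0.15, until_force=None): straight line of the TCP; rotation=None keeps the orientation; vel is the mean speed in m/s. With until_force (N) it stops when the force on the tool has changed by that much, and returns True; else False.
- set_joints(angles): joint-space move.
- gripper_to(opening, force=None): finger opening in m; force is the grip in N (None keeps the last); returns when the fingers have stopped.
- pause(seconds).
- inverse_kinematics(position, orientation): joint angles nearest the present ones, or None.
- state(): the state.
- grab_frame(name): name is "scene" or "top"; returns a dict with "pixels" (400x640x3 uint8, red, green, blue), "camera_matrix" (3x3 intrinsics, pixels), "rvec" (rotation vector, rad) and "tvec" (3), from world to camera coordinates, as OpenCV has them. Camera axes: x right, y down, z forward; pixel columns grow to the right and rows downward; lengths in m; the calibration is good to about 2 mm. A picture is of the moment at which its call begins. There is no depth.
A pose or a line that the arm cannot do raises PlanningError and nothing moves.
- job_done(): hands the job in; it is judged then, once.
Trained networks look in a picture, given as the dict that the camera call returned (one of the last four; its "shot" number tells which), for a name from the list of things; names that differ only in an ending like _2 or _b are one class to them, and where a whole thing is asked for, a point or a joint stands for the part that bears it (a point fixed in the world has none). Each returns a list of dicts, best first, with "conf" (0 to 1); they miss things now and then, are a little off and sometimes report something else, mostly with a low value. They report only what shows in the picture. A call takes as long as a camera call.
- look_for(thing, picture): "bbox" ([centre column, centre row, width, height] in pixels, round what is visible of it).
The state is a dict: "t": time; "joints": joint angles; "dq": joint speeds; "joint_efforts": joint torques, N m; "ee_pos": TCP position; "tool_rot": TCP orientation; "wrist_force": force on the tool from outside, world axes, zero at the start; "wrist_torque": the same for the moment, N m; "grip_width": finger opening in m; "grasp_force": force on a finger pad.
Only numpy, scipy, OpenCV 4.12 (cv2) and the standard library are available. Lean on these libraries where they do the work, as an engineer would, in place of code of your own. Each camera call takes 0.05 s, during which the arm holds its last target. There are 200 camera calls.

TASK

Offer a customer a sample: with a fingertip press down the lever of the low tasting box (the one with the flat lid) until its lid is fully open, and keep it open for at least three seconds. Then let the lever up slowly under the finger so that the lid comes down gently and does not slam, and leave the box shut. Do not touch the lid itself, leave the tall tasting box alone, and do not pick up or shift anything else on the counter.

Things in the scene. Friction and masses are not known exactly. Their poses are not given: they have to be found in the camera images.
- low_box_lid (a joint): Lid of the LOW tasting box (the one to work), rad: 0 = shut (level), grows as its front edge rises, 1.1 = fully open at its stop. Linked to the lever inside the box: lid angle = 2.2 x lever angle. Nothing holds it up: let go, it drops shut at about 4 rad/s. Coming down faster than 3 rad/s at any moment is a slam; below 1 rad/s is gentle (let go only in the last degrees).
- low_box_lid_front (a point): Middle of the front edge of the low box's lid, which moves with it: a see-through flat lid in an aluminium frame, 204 mm wide, 152 mm deep, its top 74 mm above the counter when shut; hinged along its back edge, 68 mm above the counter. The front edge rises to about 0.2 m.
- low_box_lever (a joint): Lever of the low box, rad: 0 = up (at rest, sloping up 0.30 rad away from the box), 0.5 = fully down (lid at its stop). Sprung: about 6 to 8 N straight down on the pad moves it anywhere in its travel, and it follows the finger back up. Pivot 85 mm in front of the box's centre, 45 mm above the counter, 75 mm from the pad's centre.
- low_box_pad (a point): Middle of the upper face of the low box's lever pad, moving with the lever: dark steel paddle 30 mm long (fore-and-aft), 40 mm wide, 6 mm thick, on a steel arm out of the middle of the box's front. 70 mm above the counter when up, 33 mm fully down; it moves almost straight down (under 5 mm sideways). At rest its frame is turned like the box.
- low_box: The low tasting box, fixed: grey steel tray of chocolates between aluminium side cheeks on a base plate 156 mm deep (x), 206 mm wide (y); flat lid, 74 mm high in all. Origin under its centre on the counter; x points to its back; the lever stands out in front (pad centre at x = -156 mm). It stands left or right of the scale: the two boxes change places.
- tall_box_lid (a joint): Lid of the TALL tasting box (to be left alone), rad, 0 = shut: a box-shaped hood with clear sides and an aluminium top, 127 mm above the counter. Otherwise like the low box, with the same lever.
- tall_box: The tall tasting box, not to be touched: same base, tray and lever as the low one, but with the high hood as its lid. Origin under its centre, same axes.
- sticker_roll: Bystander, loose: white roll of stickers lying flat, 69 mm across, 26 mm high, beside the low box's lever. Origin under its centre.
- ribbon_choc: Bystander, loose: brown ribbon spool lying flat, 68x75 mm, 22 mm high, beside the tall box's lever. Origin under its centre.
- call_bell: Bystander, loose: call bell with black foot, 80 mm across, 54 mm high. Origin under its centre.
- small_carton: Bystander, loose: brown carton 56x62x68 mm standing on the platter of the scale. Origin under its centre.
- marker: Bystander, loose: marker pen with a white barrel, 13x135x15 mm, lying on the counter. Origin under its centre.

How it is judged:
On the way, in this order (a step that is already met when the one before it is completed fails the run):
1. the low box's lid is fully open (above 0.98 of 1.1 rad) and stays so for 3 s (value of joint low_box_lid above 0.98 rad), for 3 s.
2. the low box's lid is shut again (value of joint low_box_lid below 0.04 rad), for 0.2 s.
At the end, for the whole second after the job is handed in: Both lids shut (within 0.04 rad) and still, the bystanders within 15 mm of where they stood (value of joint each of low_box_lid, tall_box_lid below 0.04 rad and velocity of joint low_box_lid below 0.05 rad/s and distance of each of sticker_roll, ribbon_choc, call_bell, small_carton, marker from where it was at the start of the episode below 0.015 m); the robot touches nothing.
It fails at once if the low box's lid comes down faster than 3 rad/s (slams) (velocity of joint low_box_lid below -3 rad/s).
It fails at once if the robot touches the low box's lid (more than 1 N) (contact force between any of the arm, the fingers and low_box_lid above 1 N).
It fails at once if the tall box's lid is opened (value of joint tall_box_lid above 0.08 rad).
It fails at once if the robot touches the tall box (more than 1 N) (contact force between any of the arm, the fingers and tall_box above 1 N).
It fails at once if a bystander is picked up or shifted by more than 15 mm (distance of any of sticker_roll, ribbon_choc, call_bell, small_carton, marker from where it was at the start of the episode above 0.015 m).
It also fails if it takes over 48 s, if anything falls off the work surface, if the arm or the gripper's body presses on something with over 40 N, if the wrist force passes 120 N, or if a joint passes its speed limit or range.

## Working session

There is one attempt and no reset: what is moved stays moved. The work goes in short steps, each a Python script; the robot and the scene stay as the last script left them, time stands still between calls to the robot, and variables do not carry over. Pictures are saved under pics/ and viewed, at most 10 in all, crops included, and the job is handed in when it is done.

```bash
mkdir -p pics
python3 - <<'E'
from cell import *
import cv2,numpy as np
for n in("scene","top"):
    f=grab_frame(n); cv2.imwrite(f"pics/{n}.png",f["pixels"][:,:,::-1])
    np.savez(f"{n}.npz",K=f["camera_matrix"],r=f["rvec"],t=f["tvec"])
    print(n,np.round(f["camera_matrix"],1).tolist(),np.round(-cv2.Rodrigues(np.array(f["rvec"]))[0].T@np.array(f["tvec"]).ravel(),3))
    for th in("low_box","low_box_pad","low_box_lid","tall_box","sticker_roll"):
        print(th,[(np.round(d["bbox"],1).tolist(),round(d["conf"],2)) for d in look_for(th,f)[:3]])
print(state()["t"])
E
```

```text
scene [[461.2, 0.0, 319.5], [0.0, 461.2, 205.7], [0.0, 0.0, 1.0]] [-0.183 -0.883  0.966]
low_box [([417.0, 275.3, 57.0, 68.6], 0.68)]
low_box_pad []
low_box_lid [([418.4, 267.1, 51.4, 46.7], 0.63)]
tall_box []
sticker_roll [([390.8, 311.2, 8.8, 25.0], 0.51)]
top [[405.4, 0.0, 320.2], [0.0, 405.4, 199.6], [0.0, 0.0, 1.0]] [ 0.371 -0.02   1.46 ]
low_box [([407.7, 205.9, 66.0, 75.0], 0.92), ([407.9, 196.1, 64.5, 50.1], 0.41)]
low_box_pad [([407.3, 231.6, 13.4, 30.1], 0.56)]
low_box_lid [([408.8, 192.9, 68.9, 48.4], 0.63)]
tall_box [([237.9, 191.7, 72.8, 72.2], 0.79)]
sticker_roll [([427.4, 232.0, 22.6, 20.4], 0.73)]
0.6
```

View pics/top.png

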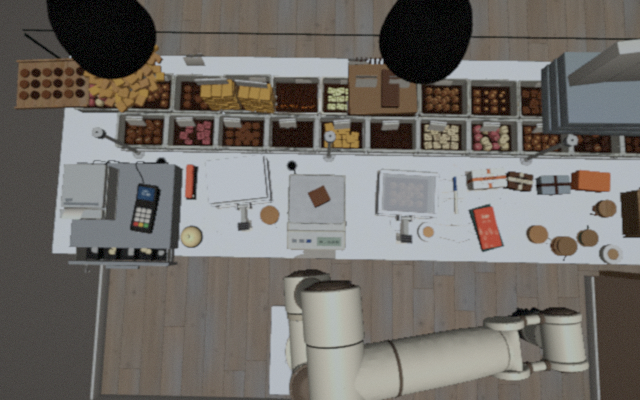

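View pics/scene.png

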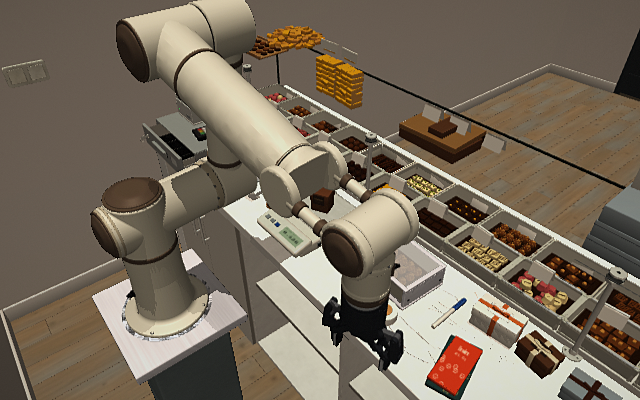

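The top view shows the low box at about (408,193), its pad near (405,239) and the sticker roll at (427,232). The tall box is on the left at (238,190). I'll zoom in on the low box and compute positions.

```bash
cat > h.py <<'E'
import cv2,numpy as np
def px2w(u,v,z,cam="top"):
    d=np.load(cam+".npz"); R=cv2.Rodrigues(d["r"])[0]; c=-R.T@d["t"].ravel()
    ray=R.T@np.linalg.solve(d["K"],[u,v,1]); return c+ray*(z-c[2])/ray[2]
E
python3 - <<'E'
from h import *
im=cv2.imread("pics/top.png")[160:260,365:465]
cv2.imwrite("pics/c.png",cv2.resize(im,(600,600),interpolation=cv2.INTER_CUBIC))
for n,u,v,z in[("pad",405.5,239,.07),("lid",408,193,.074),("roll",427.4,232,.026)]:print(n,px2w(u,v,z).round(3))
E
```

```text
pad [ 0.391 -0.302  0.07 ]
lid [ 0.549 -0.31   0.074]
roll [ 0.418 -0.388  0.026]
```

View pics/c.png

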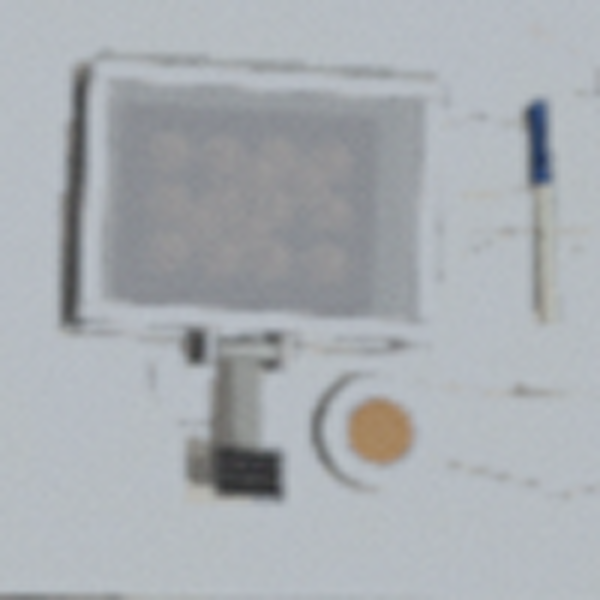

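The pad's centre is at about pixel (406.7, 238.7), the box is turned by about -0.05 rad, and the roll is clear of the finger's path. I'll move above the pad with the gripper shut and touch it.

Run:
```python
from cell import *
from h import *
p=px2w(406.7,238.7,.07);print(p.round(4))
gripper_to(0.0)
a=-0.05
qs=[[0,np.cos(b/2),np.sin(b/2),0] for b in(a,a+np.pi)]
J=np.array(state()["joints"]);best=None
for q in qs:
    s=inverse_kinematics([p[0],p[1],.16],q)
    if s is not None: print(np.round(s,2)); best=min([x for x in(best,(np.abs(np.array(s)-J).max(),q)) if x],key=lambda x:x[0])
q=best[1]
movep([p[0],p[1],.16],q)
move_l([p[0],p[1],.09],vel=.1)
print(move_l([p[0],p[1],.055],vel=.02,until_force=3))
s=state();print(s["t"],np.round(s["ee_pos"],4),np.round(s["wrist_force"],1),s["grip_width"])
for n in("scene","top"):
    f=grab_frame(n); cv2.imwrite(f"pics/{n}2.png",f["pixels"][:,:,::-1])
a=cv2.imread("pics/scene2.png")[180:380,250:500];b=cv2.imread("pics/top2.png")[150:270,340:490]
cv2.imwrite("pics/d.png",np.vstack([cv2.resize(x,(500,300 if i==0 else 300)) for i,x in enumerate((a[:150],b[:90*1]))]))
```

```text
[ 0.3921 -0.3056  0.07  ]
[-0.91  0.02  1.89 -0.    1.23  0.72]
[-0.91  0.02  1.89 -0.    1.23 -2.43]
True
4.4417 [ 0.392  -0.3056  0.0726] [-0.6 -0.3  4.5] -5.8611705513557086e-05
```

View pics/d.png

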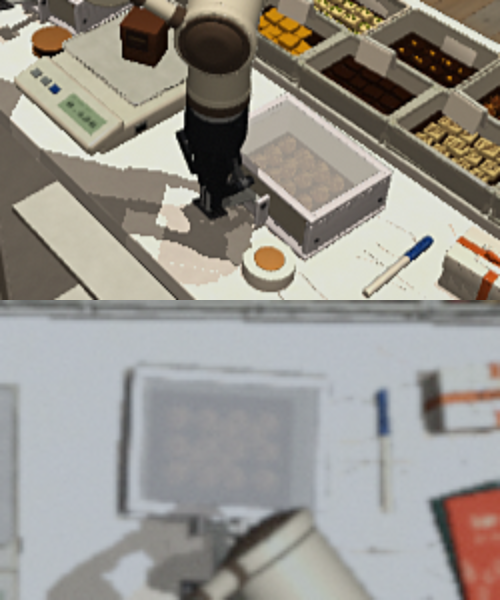

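The lower image shows the finger on the pad. It made contact at z = 0.0726, which matches the sloped pad, and everything around it is clear. Next I press and hold.

Run:
```python
from cell import *
from h import *
x,y,_=state()["ee_pos"]
print(move_l([x,y,.040],vel=.02,until_force=20))
s=state();print(np.round(s["ee_pos"],4),np.round(s["wrist_force"],1))
print(move_l([x,y,.030],vel=.01,until_force=15))
s=state();print(s["t"],np.round(s["ee_pos"],4),np.round(s["wrist_force"],1))
f=grab_frame("scene"); cv2.imwrite("pics/e.png",cv2.resize(f["pixels"][180:350,250:500,::-1],(750,510)))
pause(1); print(np.round(state()["wrist_force"],1))
```

```text
False
[ 0.391  -0.3053  0.0397] [-3.7  0.2  5.7]
True
7.0083 [ 0.3916 -0.3055  0.0343] [-1.9  1.   7.8]
[-2.   2.7  8.5]
```

View pics/e.png

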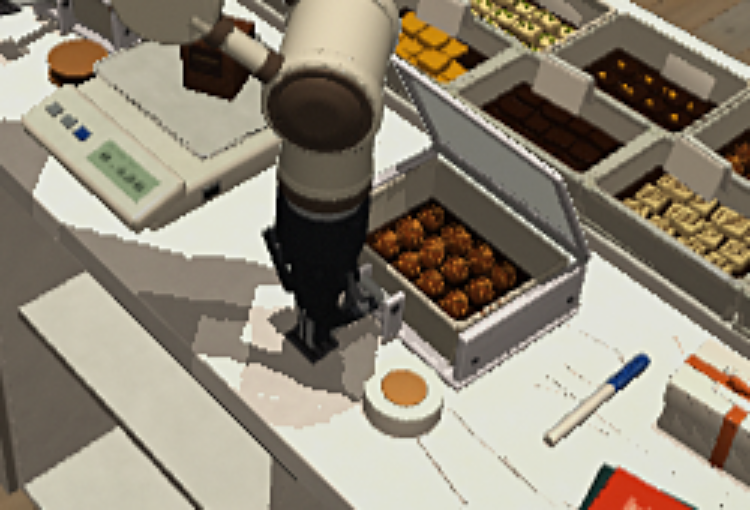

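The lid is up at about 60° and the force spike suggests it reached its stop. I'll push a little further to confirm, hold, then release slowly.

Run:
```python
from cell import *
from h import *
x,y,z=state()["ee_pos"]
print(move_l([x,y,z-.002],vel=.005,until_force=15))
s=state();print(s["t"],np.round(s["ee_pos"],4),np.round(s["wrist_force"],1))
pause(4)
s=state();print(s["t"],np.round(s["ee_pos"],4),np.round(s["wrist_force"],1))
move_l([x,y,.078],vel=.009)
s=state();print(s["t"],np.round(s["wrist_force"],1))
move_l([x,y,.17],vel=.08)
pause(.5)
f=grab_frame("scene"); cv2.imwrite("pics/g.png",cv2.resize(f["pixels"][180:350,250:500,::-1],(750,510)))
s=state();print(s["t"],np.round(s["wrist_force"],1))
```

```text
False
8.6 [ 0.3917 -0.3056  0.034 ] [-4.4  4.5 19.7]
12.6 [ 0.3917 -0.3056  0.034 ] [-5.2  4.1 19.9]
17.825 [-0.4 -0.7 -0.1]
19.675 [-0.3 -0.6  0.4]
```

View pics/g.png

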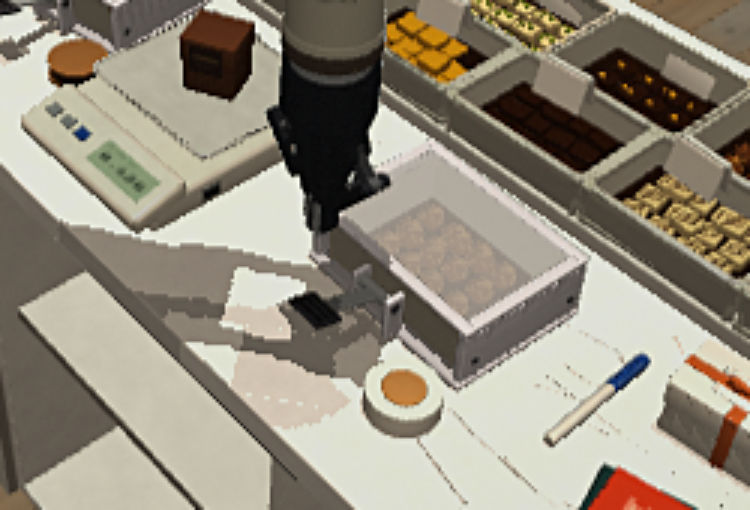

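The lid is shut, the finger is clear of the pad, and the roll, marker and carton haven't moved.

```bash
python3 -c "
from cell import *
print(job_done())"
```

```text
the job is handed in; nothing more can be done
None
```

I pressed the low box's lever to its stop, held the lid open for over 4 s, then let it down under the finger over about 5 s. The lid is shut, nothing visible in the last picture had moved, and the job is handed in, but no verdict came back.

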